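# Set out the hand-therapy tray: fill empty cells, build the balance-stone tower

## Task

Get the hand-therapy tray ready for the next patient: stand a spare putty pot in every empty cell (leave the pots already there alone), and lift all the balance stones (three or four) over the lip and stack them base down into one tower centred on the grey mat, from the largest at the bottom to the smallest on top, each centred over the one below. The tops slope, so try each stone for the way round in which it evens out the slope beneath it: the first and third stones must lie level, and the tower must stand by itself without leaning more and more. Do not disturb the pen cup, calendar or tape.

Things in the scene. Friction and masses are not known exactly. Their poses are not given: they have to be found in the camera images.
- tray: fixed kit tray, white floor 6 mm thick, blue walls 5 mm thick, 260 (x) x 292 (y) mm; origin under its centre at desk height. Along its -x side (nearest the robot): a row of four open cells, their dividers and near wall 28 mm above the desk. The rest is the bay, 181 x 282 mm inside, its lip all round 34 mm above the desk
- bay (a point): centre of the round grey mat (124 mm across, printed flat) on the bay floor, 6 mm above the desk, 35 mm from the tray's origin along tray +x; axes as the tray's
- cell0 (a point): centre of the floor (6 mm above the desk) of cell 0, counted from the tray's -y end to its +y end; 64 (x) x 67 (y) mm inside, cells 72 mm apart along tray y. It is empty at the start unless pot_f0 is present
- cell1 (a point): centre of the floor (6 mm above the desk) of cell 1, counted from the tray's -y end to its +y end; 64 (x) x 67 (y) mm inside, cells 72 mm apart along tray y. It is empty at the start unless pot_f1 is present
- cell2 (a point): centre of the floor (6 mm above the desk) of cell 2, counted from the tray's -y end to its +y end; 64 (x) x 67 (y) mm inside, cells 72 mm apart along tray y. It is empty at the start unless pot_f2 is present
- cell3 (a point): centre of the floor (6 mm above the desk) of cell 3, counted from the tray's -y end to its +y end; 64 (x) x 67 (y) mm inside, cells 72 mm apart along tray y. It is empty at the start unless pot_f3 is present
- stone_a: balance stone, dark brown wood, largest: flat base 112 (x) x 64 (y) mm, with a lump up to 17 mm long at one end. Origin: centre of base, z up. Sides at +-y flat, parallel, 64 mm apart up to 30 mm height: grip there near the middle (narrower above). Top: flat slope rising 10 degrees toward +x (yellow-striped end), 42 mm high at the middle. 90 to 290 g. Starts base down
- stone_b: balance stone, terracotta red-brown, second largest: flat base 104 (x) x 60 (y) mm, with a lump up to 17 mm long at one end. Origin: centre of base, z up. Sides at +-y flat, parallel, 60 mm apart up to 30 mm height: grip there near the middle (narrower above). Top: flat slope rising 10 degrees toward +x (yellow-striped end), 41 mm high at the middle. 90 to 290 g. Starts base down
- stone_c: balance stone, green, third largest: flat base 94 (x) x 56 (y) mm, with a lump up to 17 mm long at one end. Origin: centre of base, z up. Sides at +-y flat, parallel, 56 mm apart up to 30 mm height: grip there near the middle (narrower above). Top: flat slope rising 10 degrees toward +x (yellow-striped end), 40 mm high at the middle. 90 to 290 g. Starts base down
- stone_d: balance stone, pale wood, smallest; absent at some starts: flat base 84 (x) x 50 (y) mm, with a lump up to 17 mm long at one end. Origin: centre of base, z up. Sides at +-y flat, parallel, 50 mm apart up to 30 mm height: grip there near the middle (narrower above). Top: flat slope rising 10 degrees toward +x (yellow-striped end), 39 mm high at the middle. 90 to 290 g. Starts base down
- pot_f0: putty pot already standing in cell 0 at the start, if present: white cylinder with yellow band and red lid, 54 mm across, 64 mm tall, origin at the centre of its underside, z up
- pot_f1: putty pot already standing in cell 1 at the start, if present: white cylinder with yellow band and red lid, 54 mm across, 64 mm tall, origin at the centre of its underside, z up
- pot_f2: putty pot already standing in cell 2 at the start, if present: white cylinder with yellow band and red lid, 54 mm across, 64 mm tall, origin at the centre of its underside, z up
- pot_f3: putty pot already standing in cell 3 at the start, if present: white cylinder with yellow band and red lid, 54 mm across, 64 mm tall, origin at the centre of its underside, z up
- pot_s0: spare putty pot on the desk: same white cylinder with yellow band and red lid, 54 mm across, 64 mm tall, 90 to 160 g, origin at the centre of its underside, z up. There may be more spares than are needed
- pot_s1: spare putty pot on the desk: same white cylinder with yellow band and red lid, 54 mm across, 64 mm tall, 90 to 160 g, origin at the centre of its underside, z up. There may be more spares than are needed
- pot_s2: spare putty pot on the desk: same white cylinder with yellow band and red lid, 54 mm across, 64 mm tall, 90 to 160 g, origin at the centre of its underside, z up. There may be more spares than are needed
- pot_s3: spare putty pot on the desk: same white cylinder with yellow band and red lid, 54 mm across, 64 mm tall, 90 to 160 g, origin at the centre of its underside, z up. There may be more spares than are needed (this one is absent at some starts)
- pen_cup: bystander: black pen cup with pens, 72 mm across, 150 mm tall with the pens, origin at the centre of its underside
- calendar: bystander: white tent-shaped desk calendar, 70 x 150 mm, 120 mm tall, origin at the centre of its underside
- tape_roll: bystander: grey roll of tape lying flat, 84 mm across, 25 mm high, origin at the centre of its underside

How it is judged:
By the outcome, as a careful person would: the job done as asked, in the order asked, and still so for the second after the job is handed in, with the robot touching nothing.
Of stone_d, pot_s3 only 1 to 2 are there at a start; the rules pass over those that are not, and their reading is None.
Of pot_f0, pot_f1, pot_f2, pot_f3 only 1 to 2 are there at a start; the rules pass over those that are not, and their reading is None.
At some moment in a run one of pot_s0, pot_s1, pot_s2, pot_s3 may be knocked a few centimetres aside while the robot is not near it.
It also fails if it takes over 210 s, if anything falls off the work surface, if the arm or the gripper's body presses on something with over 40 N, if the wrist force passes 120 N, or if a joint passes its speed limit or range.

## Robot

A 6-joint arm with a two-finger parallel gripper is mounted at the origin on the work surface. World frame = base frame: x ahead of the robot, y to its left, z up, the work surface at z = 0. Lengths are in m, angles in rad, forces in N, time in s.
With the tool pointing down it reaches from about 0.325 to 0.9 m from the base axis. Payload 3.5 kg.
Tool frame: the origin (TCP) lies midway between the tips of the shut fingers; the grasp point (between the pads) lies 19 mm behind it (r.hold_point_z is the distance from the TCP to the grasp point, in m); z points along the fingers, y is the line along which they close (so a half turn about z gives the same grasp; the last joint's range is limited). The gripper opens to 85 mm and grips with 20 to 120 N. Pads are 22 mm wide; open, the fingers measure 114 mm over their backs; the gripper's body (76 mm by 85 mm) begins 54 mm behind the grasp point. The pads swing forward as they close: fully open they stand 13 mm farther back than shut.
Start: joints at [-1.215, 0.276, -0.026, 1.268, 0, 1.467], TCP at [0.277, -0.56, 0.231] pointing down, gripper open.
Joint ranges: [-3.12, 3.12], [-0.85, 1.88], [-1.08, 1.24], [-1.95, 2.15], [-1.57, 1.53], [-3.14, 3.14]. Speed limits (rad/s): [2.57, 2.57, 3.14, 3.14, 3.14, 3.14].

## Interface

Orientations are given as a unit quaternion [x, y, z, w].
In Python, from rig import r gives the robot as it stands.
- The arm moves only by the shell command python3 inch.py 'ROWS' [OPENING] [FORCE]. ROWS is a JSON list of rows, 1 to 8 of them, each an object with the fields dx, dy, dz (the shift in units of 100 mm), turn (a turn about the tool's z in units of 0.25 rad); a field left out counts as zero; each row is the pose to reach, as a shift and turn from the pose commanded when the command began, along the tool's axes at that moment; what a row does not reach only later rows make up. A row lasts 1/12 s, in which the tool goes at most 0.0417 m and 0.125 rad, less where a joint would pass 70% of its speed; a pose out of reach is approached as far as the arm can. OPENING is the opening from 0.0 (shut) to 1.0 (fully open), set as the command begins (- or left out keeps the last). The fingers move at their own pace and stop on an object; FORCE is the grip in N (left out, the last holds). Time passes only in rows, so rows that do not move let the fingers close. It prints the time, the measured TCP pose, the force, the opening and the grip force at its end. Input that does not fit is refused with a message, and nothing moves.
- r.observe(): the state, without advancing time (a new reading comes with each control period).
- r.read_camera(name): name is "scene" or "top" or "wrist"; returns a dict with "img" (420x560x3 uint8, red, green, blue), "depth" (420x560 float32, m along the optical axis (not along the pixel's ray), 0 where there is no reading), "camera_matrix" (3x3 intrinsics, pixels), "xyz" and "rotation" of the camera in the world; the wrist camera has in their place "tool_from_camera" (4x4, takes a point from camera to tool coordinates, whose origin is the TCP and whose axes are the flange's). Camera axes: x right, y up, looking along -z (the intrinsics and any distortion apply to the point x, -y, -z); pixel columns grow to the right and rows downward; lengths in m; the calibration is good to about 2 mm. The wrist camera is an equidistant fisheye: a pixel r from the principal point sees the ray r / f radians off the axis. A picture is of the moment at which its call begins: read the wrist's pose just before it.
- r.sign_off(): hands the job in; it is judged then, once.
The state is a dict: "t": time; "joint_positions": joint angles; "qvel": joint speeds; "effort": joint torques, N m; "eef_pos": TCP position; "tool_rot": TCP orientation; "contact_force": force on the tool from outside, world axes, zero at the start; "wrist_torque": the same for the moment, N m; "opening": opening from 0.0 (shut) to 1.0 (fully open); "finger_force": force on a finger pad.
Only numpy, scipy, OpenCV 4.12 (cv2) and the standard library are available. Lean on these libraries where they do the work, as an engineer would, in place of code of your own. Each camera call takes 0.05 s, during which the arm holds its last target. There are 200 camera calls.

## Working session

There is one attempt and no reset: what is moved stays moved. The work goes in short steps, Python scripts to look and compute and a shell command to move; the robot and the scene stay as the last step left them, time stands still between calls to the robot, and variables do not carry over. Pictures are saved under pics/ and viewed, at most 14 in all, crops included, and the job is handed in when it is done.

```bash
ls; mkdir -p pics; python3 - <<'E'
from rig import r
import cv2,numpy as np
o=r.observe();print(o)
ims=[]
for n in("top","scene"):
    c=r.read_camera(n);np.savez(f"pics/{n}0.npz",**c)
    cv2.imwrite(f"pics/{n}0.png",c["img"][:,:,::-1]);print(n,c["camera_matrix"],c["xyz"],c["rotation"],c.keys())
E
```

```text
inch.py
pics
rig.py
{'t': 0.0, 'joint_positions': array([-1.21542014e+00,  2.77155720e-01, -2.79083423e-02,  1.26799242e+00,
        2.09841590e-06,  1.46740636e+00]), 'qvel': array([ 0.00043477, -0.00130344, -0.00041483, -0.00047499,  0.00062733,
       -0.00117838]), 'effort': array([ 1.89257903e-04, -4.45508444e+01,  2.95202458e+01,  1.63305493e-02,
       -1.00044563e-04, -2.05665735e-06]), 'eef_pos': array([ 0.27649798, -0.55963342,  0.23013266]), 'tool_rot': array([ 9.73806232e-01,  2.27376660e-01, -1.40964525e-04, -1.12125036e-03]), 'contact_force': array([ 1.02950539, -0.5570741 , -0.5765582 ]), 'wrist_torque': array([0.02825228, 0.02477986, 0.00050913]), 'finger_force': 0.0, 'opening': 1.0002864473868756}
top [[506.33757464   0.         279.74736626]
 [  0.         506.33757464 206.577643  ]
 [  0.           0.           1.        ]] [ 0.35176036 -0.01196274  1.40285775] [ 0.06596082 -0.06358034 -0.70032447  0.70792114] dict_keys(['img', 'depth', 'camera_matrix', 'xyz', 'rotation'])
scene [[519.25789555   0.         271.82939069]
 [  0.         519.25789555 219.71730448]
 [  0.           0.           1.        ]] [1.87515036 0.16644214 0.9333136 ] [0.31121991 0.34478421 0.6650604  0.58477404] dict_keys(['img', 'depth', 'camera_matrix', 'xyz', 'rotation'])
```
View pics/top0.png

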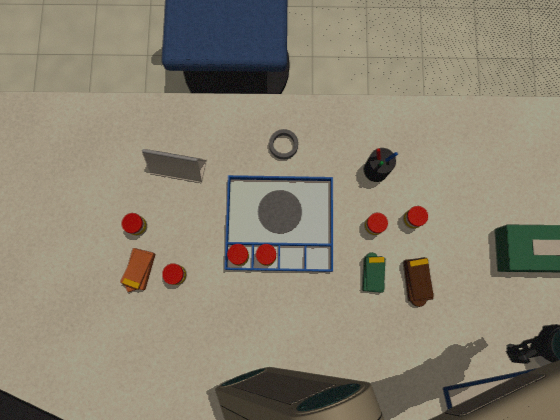

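View pics/scene0.png

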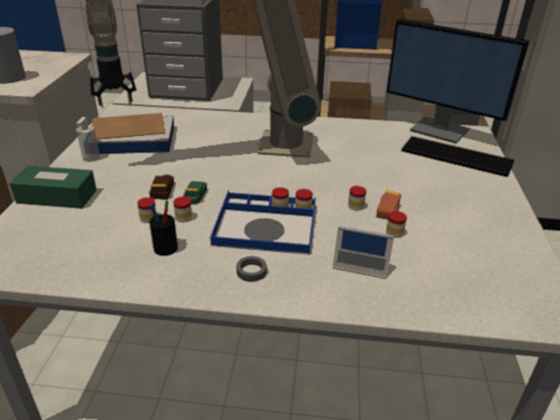

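The top view shows two filled cells, 2 and 3, at (266,255) and (238,255). Cells 0 and 1 on the right are empty. There are four spares at (133,223), (174,274), (376,224) and (417,216). The stones are red (138,270), green (374,273) and brown (418,281), and there is no pale one.

```bash
cat > h.py <<'E'
from rig import r
import cv2,numpy as np
from scipy.spatial.transform import Rotation as R
def cloud(name):
    "image(rgb), world points per pixel (nan where no depth)"
    o=r.observe(); c=r.read_camera(name); K=c["camera_matrix"]; d=c["depth"].astype(float); d[d<=0]=np.nan
    v,u=np.mgrid[:420,:560]; x=(u-K[0,2])/K[0,0]; y=(v-K[1,2])/K[1,1]
    if name=="wrist":
        th=np.hypot(x,y); s=np.tan(np.minimum(th,1.5))/np.maximum(th,1e-9); x=x*s; y=y*s
    P=np.stack([x*d,-y*d,-d],-1)
    if name=="wrist":
        T=c["tool_from_camera"]; P=P@T[:3,:3].T+T[:3,3]
        P=P@R.from_quat(o["tool_rot"]).as_matrix().T+o["eef_pos"]
    else: P=P@R.from_quat(c["rotation"]).as_matrix().T+c["xyz"]
    return c["img"],P
def masks(img):
    h,s,v=[a.astype(int) for a in cv2.split(cv2.cvtColor(img,cv2.COLOR_RGB2HSV))]
    return dict(lid=((h<5)|(h>175))&(s>200)&(v>110), blue=(h>100)&(h<125)&(s>130), yellow=(h>17)&(h<32)&(s>180)&(v>100),
        red=(h>3)&(h<14)&(s>130)&(v>70), green=(h>60)&(h<90)&(s>100), brown=(h<16)&(s>100)&(v<85))
def blobs(m,n=25):
    k,l,st,ce=cv2.connectedComponentsWithStats(m.astype(np.uint8))
    return [(l==i,st[i,4],ce[i]) for i in range(1,k) if st[i,4]>=n]
def tool():
    o=r.observe(); M=R.from_quat(o["tool_rot"]).as_matrix()
    return o["eef_pos"],M,np.arctan2(M[1,1],M[0,1])
def to(x,y,z=None,yaw=None):
    "print tool-axis shift to world target; yaw=desired world direction of tool y (mod pi)"
    p,M,a=tool(); d=M.T@(np.array([x,y,p[2] if z is None else z])-p)
    t='' if yaw is None else round(-((yaw-a+np.pi/2)%np.pi-np.pi/2),3)
    print("shift",d.round(4),"turn",t,"now",p.round(4),"q6",r.observe()["joint_positions"][5].round(2))
E
python3 - <<'E'
from h import *
img,P=cloud("top"); M=masks(img)
print(r.hold_point_z, tool())
for k,m in M.items():
    for b,n,c in blobs(m):
        q=P[b]; q=q[np.isfinite(q[:,2])]
        if len(q)<9 or abs(np.median(q[:,1]))>.5: continue
        print(k,n,c.round(0),"med",np.median(q,0).round(4),"zmax",np.percentile(q[:,2],95).round(4))
b=M["blue"]&(P[...,2]<.06)&(abs(P[...,1])<.3)&(P[...,0]>.2)&(P[...,0]<.6)
print(cv2.minAreaRect(P[b][:,:2].astype(np.float32)*1000))
E
```

```text
0.0187 (array([ 0.27658013, -0.55977801,  0.23039905]), array([[ 8.96572146e-01,  4.42897315e-01, -5.96521086e-04],
       [ 4.42897667e-01, -8.96570594e-01,  1.68141734e-03],
       [ 2.09871961e-04, -1.77170975e-03, -9.99998408e-01]]), np.float64(-1.1119679014536155))
lid 295 [417. 216.] med [ 0.579  -0.3751  0.0647] zmax 0.0693
lid 292 [132. 223.] med [0.5518 0.3896 0.0649] zmax 0.0697
lid 290 [377. 222.] med [ 0.5602 -0.2669  0.0645] zmax 0.0689
lid 313 [237. 254.] med [0.4711 0.1047 0.0708] zmax 0.0758
lid 309 [266. 254.] med [0.4716 0.0289 0.0708] zmax 0.0752
lid 314 [172. 274.] med [0.4173 0.2742 0.0648] zmax 0.07
blue 39 [391. 157.] med [ 0.7225 -0.2936  0.1288] zmax 0.1541
blue 1115 [279. 224.] med [ 0.5093 -0.0052  0.0311] zmax 0.0378
blue 29 [462. 385.] med [ 0.1417 -0.4811  0.0335] zmax 0.0467
blue 70 [448. 395.] med [ 0.1201 -0.4434  0.032 ] zmax 0.0458
yellow 84 [376. 259.] med [ 0.4632 -0.2643  0.0479] zmax 0.0523
yellow 104 [418. 262.] med [ 0.4566 -0.3767  0.0501] zmax 0.0549
yellow 99 [131. 283.] med [0.3931 0.3847 0.0502] zmax 0.0535
red 792 [138. 268.] med [0.4352 0.3713 0.0381] zmax 0.0479
red 36 [419. 303.] med [ 0.3493 -0.3805  0.0277] zmax 0.0319
green 580 [373. 276.] med [ 0.4187 -0.2579  0.0373] zmax 0.0459
brown 34 [378. 155.] med [ 0.7289 -0.2629  0.1148] zmax 0.1486
brown 68 [149. 270.] med [0.4349 0.3465 0.0144] zmax 0.0272
brown 926 [418. 284.] med [ 0.3992 -0.3771  0.0385] zmax 0.049
((515.90966796875, -4.2951507568359375), (290.4159851074219, 166.009765625), 89.65264892578125)
```

```bash
python3 -c "
from h import *
to(.5,-.2,.33,0)"
```

```text
shift [ 0.3597 -0.2238 -0.0991] turn -1.112 now [ 0.2766 -0.5598  0.2304] q6 1.47
```

The rows are not in the units I measure in: shifts go in units of 100 mm and turns go in units of 0.25 rad. I convert before sending: 0.24 m is 2.4, 0.21 m is 2.1, -0.98 rad is -3.92.

```bash
python3 inch.py '[{"dx":0.3, "dy":-0.2, "dz":-0.3, "turn":-0.48}, {"dx":0.6, "dy":-0.4, "dz":-0.5, "turn":-0.96}, {"dx":0.9, "dy":-0.6, "dz":-0.8, "turn":-1.44}, {"dx":1.2, "dy":-0.8, "dz":-1, "turn":-1.96}, {"dx":1.5, "dy":-1, "dz":-1, "turn":-2.44}, {"dx":1.8, "dy":-1.2, "dz":-1, "turn":-2.96}, {"dx":2.1, "dy":-1.4, "dz":-1, "turn":-3.44}, {"dx":2.4, "dy":-1.6, "dz":-1, "turn":-3.92}]'
python3 -c "
from h import *
to(.5,-.2,.33,0)"
```

```text
t: 0.82
eef_pos: [0.4216, -0.3089, 0.3315]
tool_rot: [0.75, 0.661, 0.0, 0.0]
contact_force: [0.5, -1.0, -0.2]
opening: 1.001
finger_force: 0.0
shift [0.1178 0.0641 0.0015] turn -0.126 now [ 0.4216 -0.3089  0.3315] q6 0.94
```

```bash
python3 inch.py '[{"dx":0.3, "dy":0.2, "turn":-0.24}, {"dx":0.6, "dy":0.3, "turn":-0.504}, {"dx":0.9, "dy":0.5, "turn":-0.504}, {"dx":1.18, "dy":0.64, "turn":-0.504}, {"dx":1.18, "dy":0.64, "turn":-0.504}]'
python3 - <<'E'
from h import *
img,P=cloud("wrist"); np.savez("pics/w1.npz",img=img,P=P); cv2.imwrite("pics/w1.png",img[:,:,::-1])
M=masks(img); print(tool()[0],tool()[2])
for k,m in M.items():
    for b,n,c in blobs(m,60):
        q=P[b]; q=q[np.isfinite(q[:,2])]
        if len(q)<9: continue
        print(k,n,c.round(0),"med",np.median(q,0).round(4),"z95",np.percentile(q[:,2],95).round(4))
E
```

```text
t: 1.23
eef_pos: [0.5022, -0.1979, 0.331]
tool_rot: [0.707, 0.707, 0.001, -0.001]
contact_force: [-0.0, 0.4, 0.5]
opening: 1.001
finger_force: 0.0
[ 0.50099205 -0.19982308  0.33086456] -0.0014824083123600534
lid 368 [257.   5.] med [0.4751 0.013  0.07  ] z95 0.0712
lid 783 [323. 221.] med [ 0.5614 -0.2692  0.0642] z95 0.0654
lid 684 [333. 288.] med [ 0.5822 -0.3745  0.0643] z95 0.0655
blue 678 [258.  45.] med [ 0.4737 -0.0199  0.0278] z95 0.0344
blue 844 [361.  96.] med [ 0.6802 -0.1439  0.0333] z95 0.0349
blue 2225 [547.  41.] med [ 1.2777  0.1507 -0.265 ] z95 -0.2629
blue 353 [132. 382.] med [ 0.1806 -0.6631  0.028 ] z95 0.0447
yellow 255 [253. 214.] med [ 0.4654 -0.2652  0.0465] z95 0.0483
yellow 229 [251. 285.] med [ 0.459  -0.3767  0.0501] z95 0.0515
brown 86 [259.  11.] med [0.4771 0.0041 0.0633] z95 0.0681
brown 79 [318. 204.] med [ 0.5524 -0.2447  0.0576] z95 0.0624
brown 203 [457. 232.] med [ 0.7309 -0.2628  0.1249] z95 0.1503
brown 2236 [221. 278.] med [ 0.4113 -0.3719  0.0384] z95 0.0477
brown 112 [329. 274.] med [ 0.5737 -0.3528  0.0573] z95 0.0627
brown 117 [ 55. 347.] med [ 0.429  -0.1861  0.4091] z95 0.4198
brown 85 [107. 399.] med [ 0.4404 -0.2093  0.4059] z95 0.4139
```

View pics/w1.png

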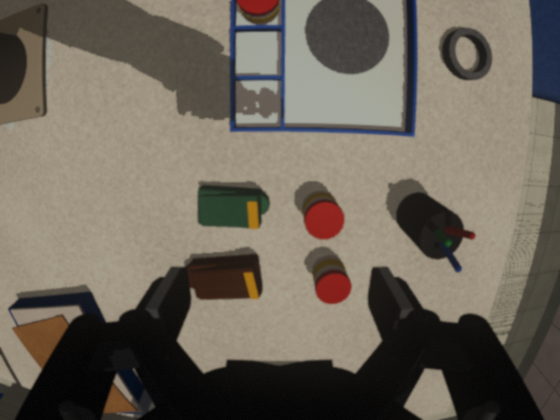

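The wrist view (up is +y, right is +x) shows green stone at (235,206) with its lump at the striped end (267,203). Brown is at (225,278), pots are at (323,221) and (333,288), and empty cells are at (257,52) and (257,103).

```bash
cat >> h.py <<'E'
def circ(q):
    A=np.c_[2*q,np.ones(len(q))]; s=np.linalg.lstsq(A,(q**2).sum(1),rcond=None)[0]
    return s[:2],np.sqrt(s[2]+s[:2]@s[:2])
def lids(img,P):
    out=[]
    for b,n,c in blobs(masks(img)["lid"],60):
        q=P[b]; z=np.nanpercentile(q[:,2],90); q=q[abs(q[:,2]-z)<.004]
        (x,y),rad=cv2.minEnclosingCircle(q[:,:2].astype(np.float32)); out.append((round(x,4),round(y,4),round(rad,4),round(z,4),n))
    return out
def edges(q,axis,lo,hi):
    return
E
python3 - <<'E'
from h import *
d=np.load("pics/w1.npz"); img,P=d["img"],d["P"]
print(lids(img,P))
b=masks(img)["blue"]&(P[...,2]>.015)&(P[...,2]<.045)&(P[...,0]>.3)&(P[...,0]<.75); q=P[b]
w=q[(q[:,1]<-.135)&(q[:,0]>.4)]; w=w[w[:,2]>.024]
print("ywall",np.polyfit(w[:,0],w[:,1],1),np.percentile(w,[2,50,98],0).round(4))
for lo,hi in((.37,.42),(.44,.5),(.51,.54),(.63,.72)):
  s=q[(q[:,0]>lo)&(q[:,0]<hi)&(q[:,2]>.024)&(q[:,1]>-.135)]
  if len(s)>30: print(lo,len(s),np.percentile(s,[2,50,98],0).round(4).tolist(), np.polyfit(s[:,1],s[:,0],1).round(4))
g=img.max(2).astype(int)
m=(abs(P[...,2]-.006)<.005)&(g<95)&(P[...,0]>.525)&(P[...,0]<.66)&(P[...,1]>-.12)&(img.max(2).astype(int)-img.min(2)<30)
bl=max(blobs(m),key=lambda t:t[1]); cs,_=cv2.findContours(bl[0].astype(np.uint8),cv2.RETR_EXTERNAL,cv2.CHAIN_APPROX_NONE)
c=max(cs,key=len)[:,0]; c=c[c[:,1]>2]; e=P[c[:,1],c[:,0]]; print("mat",circ(e[np.isfinite(e[:,0]),:2]),bl[1:])
to(.5614,-.2692,.2,0)
E
```

```text
[(0.4756, 0.0191, 0.0239, np.float64(0.0709), np.int32(368)), (0.5621, -0.268, 0.0249, np.float64(0.0652), np.int32(783)), (0.5822, -0.3751, 0.025, np.float64(0.0652), np.int32(684))]
ywall [-0.00767359 -0.14365994] [[ 0.4375 -0.1507  0.0274]
 [ 0.549  -0.1487  0.0335]
 [ 0.6915 -0.1375  0.0353]]
0.44 277 [[0.44, -0.0792, 0.0247], [0.4684, -0.0086, 0.0274], [0.4986, 0.0264, 0.0293]] [-0.1065  0.4642]
0.63 376 [[0.6896, -0.129, 0.0268], [0.6911, -0.0324, 0.0331], [0.6936, 0.0469, 0.0353]] [0.0043 0.6915]
mat (array([ 0.59983809, -0.00640031]), np.float64(0.06000320211279887)) (np.int32(4919), array([346.81805245,  34.60134174]))
shift [-0.0694  0.0606  0.1308] turn -0.001 now [ 0.501  -0.1998  0.3309] q6 1.07
```

Converted, 0.2 m is 2, 0.1 m is 1.

```bash
python3 inch.py '[{"dx":-0.23, "dy":0.2, "dz":0.3}, {"dx":-0.46, "dy":0.4, "dz":0.6}, {"dx":-0.69, "dy":0.61, "dz":1}, {"dx":-0.69, "dy":0.61, "dz":1.4}, {"dx":-0.69, "dy":0.61, "dz":1.8}, {"dx":-0.69, "dy":0.61, "dz":2}, {"dx":-0.69, "dy":0.61, "dz":2.1}, {"dx":-0.69, "dy":0.61, "dz":2.1}]'
python3 - <<'E'
from h import *
img,P=cloud("wrist"); print(lids(img,P)); to(.5618,-.2685,.028,0)
E
```

```text
t: 1.95
eef_pos: [0.5575, -0.2708, 0.1177]
tool_rot: [0.71, 0.705, -0.001, -0.004]
contact_force: [-0.3, 0.8, 0.7]
opening: 1.002
finger_force: 0.0
[(0.5629, -0.2696, 0.0256, np.float64(0.0648), np.int32(3021)), (0.5824, -0.3751, 0.0262, np.float64(0.0647), np.int32(1825))]
shift [0.0031 0.0025 0.0925] turn -0.007 now [ 0.5595 -0.2717  0.1205] q6 1.02
```

Converted, 0.093 m is 0.93, 0.08 m is 0.8.

```bash
python3 inch.py '[{"dy":0.01, "dz":0.3}, {"dy":0.01, "dz":0.6}, {"dy":0.01, "dz":0.8}, {"dy":0.01, "dz":0.93}, {"dy":0.01, "dz":0.93}, {"dy":0.01, "dz":0.93}]'; python3 inch.py '[{}, {}, {}, {}, {}, {}]' 0 40
```

```text
t: 2.5
eef_pos: [0.5628, -0.2723, 0.03]
tool_rot: [0.709, 0.705, 0.0, 0.001]
contact_force: [0.4, 0.9, 0.5]
opening: 1.007
finger_force: 0.0
t: 3.0
eef_pos: [0.5634, -0.2724, 0.0307]
tool_rot: [0.709, 0.705, 0.0, 0.002]
contact_force: [0.1, -0.3, 6.8]
opening: 0.623
finger_force: 42.1
```

Converted, -0.092 m is -0.92, 0.23 m is 2.3.

```bash
python3 inch.py '[{"dz":-0.3}, {"dz":-0.7}, {"dx":0.3, "dy":-0.15, "dz":-1}, {"dx":0.7, "dy":-0.3, "dz":-1}, {"dx":1.1, "dy":-0.5, "dz":-1}, {"dx":1.5, "dy":-0.6, "dz":-1}, {"dx":1.9, "dy":-0.8, "dz":-1}, {"dx":2.3, "dy":-0.92, "dz":-1}]'; python3 inch.py '[{}, {}, {}]'
python3 - <<'E'
from h import *
img,P=cloud("wrist"); cv2.imwrite("pics/w2.png",img[:,:,::-1]); print(lids(img,P)); to(.4713,-.0415,.036,0)
E
```

```text
t: 3.67
eef_pos: [0.4721, -0.048, 0.1286]
tool_rot: [0.71, 0.705, -0.0, 0.0]
contact_force: [0.9, 1.9, -1.3]
opening: 0.624
finger_force: 42.9
t: 3.92
eef_pos: [0.4744, -0.0496, 0.1288]
tool_rot: [0.709, 0.705, 0.0, 0.001]
contact_force: [-0.6, -0.1, -2.2]
opening: 0.621
finger_force: 42.9
[(0.4744, 0.0983, 0.0258, np.float64(0.0708), np.int32(2156)), (0.4759, 0.0289, 0.0268, np.float64(0.0708), np.int32(4613)), (0.4758, -0.0614, 0.0206, np.float64(0.1628), np.int32(1316))]
shift [ 0.0087 -0.0037  0.0928] turn -0.006 now [ 0.4747 -0.0502  0.1288] q6 1.34
```

View pics/w2.png

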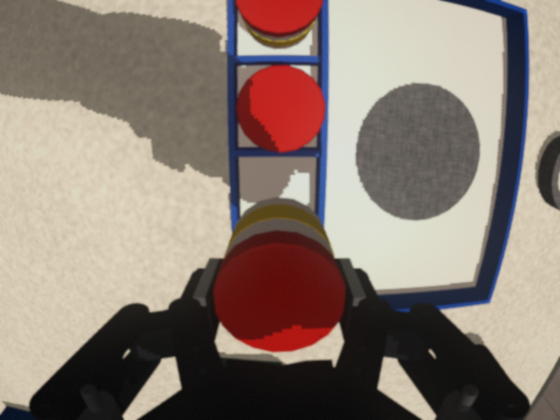

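The view shows the pot held at (280,290), the cell 1 divider at row 151 and column walls at 233 and 323, and the mat at (418,150).

```bash
python3 - <<'E'
from h import *
img,P=cloud("wrist")
h=(abs(P[...,2]-.163)<.004); b=max(blobs(h),key=lambda t:t[1]); q=P[b[0]][:,:2]; print("held",cv2.minEnclosingCircle(q.astype(np.float32)),np.median(q,0),b[1:])
X,Y,Z=[P[...,i] for i in range(3)]
bl=masks(img)["blue"]&(Z>.02)&(Z<.04)
for n,s in dict(near=bl&(X<.45)&(Y<.06)&(Y>-.06)&(Z>.026),div=bl&(X>.49)&(X<.53)&(Y<.06)&(Y>-.08),d12=bl&(X>.45)&(X<.495)&(abs(Y+.006)<.02),d23=bl&(X>.45)&(X<.495)&(abs(Y-.066)<.02),far=bl&(X>.66)&(Z>.031),my=bl&(X>.53)&(X<.66)&(Y<-.12)&(Z>.031)).items():
    if s.sum()>5: print(n,s.sum(),np.percentile(P[s],[3,50,97],0).round(4).tolist())
m=(abs(Z-.006)<.005)&(img.max(2)<110)&(X>.525)&(X<.67)&(abs(Y)<.1)
bb=max(blobs(m),key=lambda t:t[1]);cs,_=cv2.findContours(bb[0].astype(np.uint8),0,1);c=max(cs,key=len)[:,0];e=P[c[:,1],c[:,0]];print("mat",circ(e[:,:2]))
E
```

```text
held ((0.4740825891494751, -0.04360227659344673), 0.04043720290064812) [ 0.4738595 -0.0422636] (np.int32(12508), array([278.89942437, 295.61632555]))
near 761 [[0.4368, -0.056, 0.0263], [0.4386, 0.0006, 0.0275], [0.4464, 0.0566, 0.0287]]
div 750 [[0.5041, -0.0529, 0.0315], [0.5065, -0.0063, 0.0334], [0.5085, 0.0572, 0.0347]]
d12 97 [[0.4503, -0.0063, 0.0262], [0.4586, -0.0052, 0.0275], [0.4708, -0.0035, 0.0287]]
d23 346 [[0.4508, 0.0636, 0.0242], [0.4727, 0.0654, 0.0274], [0.4939, 0.0674, 0.0288]]
far 1323 [[0.6651, -0.1493, 0.0314], [0.6911, 0.0164, 0.0334], [0.6942, 0.1369, 0.0348]]
my 194 [[0.5821, -0.1513, 0.0312], [0.6332, -0.1482, 0.0334], [0.6577, -0.1468, 0.0347]]
mat (array([ 0.59973995, -0.00577224]), np.float64(0.05899463601332219))
```

Converted, 0.091 m is 0.91, 0.088 m is 0.88.

```bash
python3 inch.py '[{"dx":0.06, "dy":-0.02}, {"dx":0.06, "dy":-0.02, "dz":0.3}, {"dx":0.06, "dy":-0.02, "dz":0.6}, {"dx":0.06, "dy":-0.02, "dz":0.8}, {"dx":0.06, "dy":-0.02, "dz":0.88}, {"dx":0.06, "dy":-0.02, "dz":0.91}, {"dx":0.06, "dy":-0.02, "dz":0.91}, {"dx":0.06, "dy":-0.02, "dz":0.91}]'
```

```text
t: 4.68
eef_pos: [0.4729, -0.0441, 0.038]
tool_rot: [0.71, 0.705, 0.0, 0.001]
contact_force: [0.4, 0.4, -1.0]
opening: 0.62
finger_force: 42.9
```

Converted, -0.14 m is -1.4, -0.1 m is -1.

```bash
python3 inch.py '[{"dz":0.01}, {"dz":0.01}, {"dz":0.01}, {"dz":0.01}, {"dz":-0.2}, {"dz":-0.6}, {"dz":-1}, {"dz":-1.4}]' 1
python3 inch.py '[{"dx":-0.4, "dy":0.15}, {"dx":-0.8, "dy":0.3}, {"dx":-1.2, "dy":0.45}, {"dx":-1.6, "dy":0.6}, {"dx":-2, "dy":0.75}, {"dx":-2.4, "dy":0.9}, {"dx":-2.4, "dy":0.9}, {"dx":-2.4, "dy":0.9}]'
python3 - <<'E'
from h import *
img,P=cloud("wrist"); print(lids(img,P));to(.5823,-.3751,.03,0)
E
```

```text
t: 5.35
eef_pos: [0.4711, -0.0433, 0.1787]
tool_rot: [0.709, 0.705, -0.0, -0.0]
contact_force: [1.2, -0.2, -0.0]
opening: 1.001
finger_force: 0.0
t: 6.02
eef_pos: [0.5612, -0.2868, 0.1771]
tool_rot: [0.71, 0.704, 0.0, 0.001]
contact_force: [-0.5, 0.5, -0.3]
opening: 0.998
finger_force: 0.0
[(0.5826, -0.3756, 0.0258, np.float64(0.0649), np.int32(1903))]
shift [-0.0904  0.0228  0.1468] turn -0.008 now [ 0.5603 -0.2847  0.1769] q6 1.01
```

```bash
python3 inch.py '[{"dx":-0.4, "dy":0.1}, {"dx":-0.8, "dy":0.2, "dz":0.2}, {"dx":-0.9, "dy":0.23, "dz":0.5}, {"dx":-0.9, "dy":0.23, "dz":0.9}, {"dx":-0.9, "dy":0.23, "dz":1.2}, {"dx":-0.9, "dy":0.23, "dz":1.4}, {"dx":-0.9, "dy":0.23, "dz":1.47}, {"dx":-0.9, "dy":0.23, "dz":1.47}]'
python3 inch.py '[{}, {}, {}, {}, {}, {}]' 0 40
python3 inch.py '[{"dz":-0.3}, {"dz":-0.7}, {"dx":0.3, "dy":-0.1, "dz":-1}, {"dx":0.7, "dy":-0.3, "dz":-1}, {"dx":1.1, "dy":-0.5, "dz":-1}, {"dx":1.5, "dy":-0.7, "dz":-1}, {"dx":1.9, "dy":-0.9, "dz":-1}, {"dx":2.3, "dy":-1.1, "dz":-1}]'
python3 inch.py '[{"dx":0.26}, {"dx":0.26}, {"dx":0.26}, {"dx":0.26}]'
python3 -c "
from h import *
img,P=cloud('wrist'); print(lids(img,P)); to(.4722,-.113,.037,0)"
```

```text
t: 6.73
eef_pos: [0.5808, -0.3708, 0.0279]
tool_rot: [0.709, 0.706, -0.0, -0.003]
contact_force: [0.2, -0.1, 0.9]
opening: 0.997
finger_force: 0.0
t: 7.23
eef_pos: [0.5847, -0.3752, 0.0334]
tool_rot: [0.709, 0.705, 0.001, 0.002]
contact_force: [-0.4, 0.5, 6.4]
opening: 0.618
finger_force: 42.7
t: 7.9
eef_pos: [0.4807, -0.157, 0.1309]
tool_rot: [0.709, 0.705, 0.0, 0.001]
contact_force: [0.4, 0.8, -1.4]
opening: 0.616
finger_force: 42.5
t: 8.23
eef_pos: [0.4827, -0.133, 0.1311]
tool_rot: [0.709, 0.705, 0.0, 0.001]
contact_force: [0.4, -0.1, -1.0]
opening: 0.621
finger_force: 42.6
[(0.475, 0.016, 0.0234, np.float64(0.0708), np.int32(1184)), (0.4724, -0.0401, 0.0267, np.float64(0.0708), np.int32(4008)), (0.4828, -0.1458, 0.0244, np.float64(0.1624), np.int32(2367))]
shift [ 0.0205 -0.0109  0.0939] turn -0.007 now [ 0.4828 -0.1334  0.131 ] q6 1.18
```

```bash
python3 inch.py '[{"dx":0.2, "dy":-0.1}, {"dx":0.2, "dy":-0.1, "dz":0.2}, {"dx":0.2, "dy":-0.1, "dz":0.5}, {"dx":0.2, "dy":-0.1, "dz":0.75}, {"dx":0.2, "dy":-0.1, "dz":0.86}, {"dx":0.2, "dy":-0.1, "dz":0.9}, {"dx":0.2, "dy":-0.1, "dz":0.91}, {"dx":0.2, "dy":-0.1, "dz":0.91}]'
python3 inch.py '[{}, {}, {}, {}, {"dz":-0.2}, {"dz":-0.6}, {"dz":-1}, {"dz":-1.4}]' 1
python3 -c "
from h import *
to(.415,-.3,.18,np.pi/2)"
```

```text
t: 8.95
eef_pos: [0.472, -0.1135, 0.0396]
tool_rot: [0.71, 0.704, -0.0, -0.0]
contact_force: [-0.3, -0.3, -1.2]
opening: 0.618
finger_force: 42.8
t: 9.62
eef_pos: [0.4713, -0.1122, 0.1806]
tool_rot: [0.709, 0.705, -0.0, -0.001]
contact_force: [1.0, -0.1, 0.3]
opening: 0.999
finger_force: 0.0
shift [-0.1882 -0.0551  0.0005] turn 1.565 now [ 0.4713 -0.1122  0.1806] q6 1.21
```

Converted, -0.188 m is -1.88, -0.16 m is -1.6, -1 rad is -4.

```bash
python3 inch.py '[{"dx":-0.3, "dy":-0.1, "turn":-0.48}, {"dx":-0.6, "dy":-0.2, "turn":-1}, {"dx":-1, "dy":-0.3, "turn":-1.48}, {"dx":-1.3, "dy":-0.4, "turn":-2}, {"dx":-1.6, "dy":-0.5, "turn":-2.48}, {"dx":-1.88, "dy":-0.55, "dz":-0.1, "turn":-3}, {"dx":-1.88, "dy":-0.55, "dz":-0.2, "turn":-3.48}, {"dx":-1.88, "dy":-0.55, "dz":-0.3, "turn":-4}]'
python3 inch.py '[{"turn":-0.48}, {"dz":-0.1, "turn":-1}, {"dz":-0.2, "turn":-1.48}, {"dz":-0.2, "turn":-2}, {"dz":-0.2, "turn":-2.28}, {"dz":-0.2, "turn":-2.28}, {"dz":-0.2, "turn":-2.28}]'
python3 - <<'E'
from h import *
img,P=cloud("wrist"); np.savez("pics/w3.npz",img=img,P=P); cv2.imwrite("pics/w3.png",img[:,:,::-1]); print(tool()[0],tool()[2],r.observe()["joint_positions"]); print(lids(img,P))
E
```

```text
t: 10.28
eef_pos: [0.4152, -0.302, 0.2096]
tool_rot: [0.303, 0.953, -0.0, 0.0]
contact_force: [-0.1, -0.1, 0.5]
opening: 1.001
finger_force: 0.0
t: 10.87
eef_pos: [0.4157, -0.3001, 0.2293]
tool_rot: [0.025, 1.0, -0.0, 0.0]
contact_force: [-0.6, -0.3, -0.8]
opening: 1.001
finger_force: 0.0
[ 0.41569006 -0.29998932  0.22922054] 1.520373353313246 [-7.51273060e-01  7.85515698e-02 -2.69480351e-01  1.22291942e+00
 -3.12630123e-06 -7.00850093e-01]
[(0.472, -0.0411, 0.0264, np.float64(0.0707), np.int32(980)), (0.4744, 0.0274, 0.0263, np.float64(0.0708), np.int32(721)), (0.4707, -0.1161, 0.0266, np.float64(0.0708), np.int32(1313))]
```

View pics/w3.png

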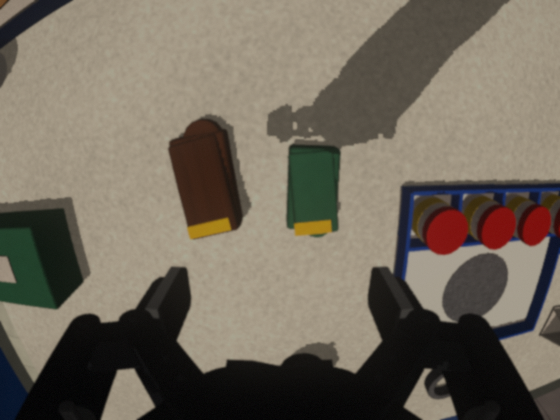

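The view shows brown at (205,180) with its lump at the plain (-x) end (205,125), and green at (313,188) with its lump under the striped end (315,233).

```bash
cat >> h.py <<'E'
def stone(P,x,y,zmid,z0=0.0,rad=.09,half=.01):
    "top plane of the stone near x,y: centre of its rectangle, uphill yaw, size; and footprint width centre"
    q=P[(np.hypot(P[...,0]-x,P[...,1]-y)<rad)&(P[...,2]>z0+.008)&(P[...,2]<z0+.07)]
    t=q[q[:,2]>z0+.028]
    best=None; g=np.random.default_rng(0)
    for _ in range(300):
        s=t[g.choice(len(t),3,False)]
        try: k=np.linalg.solve(np.c_[s[:,:2]-[x,y],np.ones(3)],s[:,2])
        except np.linalg.LinAlgError: continue
        if np.hypot(*k[:2])>.4: continue
        ok=abs(t[:,:2]-[x,y]@np.eye(2) if 0 else (t[:,:2]-[x,y])@k[:2]+k[2]-t[:,2])<.0015
        if best is None or ok.sum()>best.sum(): best=ok
    s=t[best]; k=np.linalg.lstsq(np.c_[s[:,:2]-[x,y],np.ones(len(s))],s[:,2],rcond=None)[0]
    (cx,cy),sz,an=cv2.minAreaRect(s[:,:2].astype(np.float32)*1000); 
    up=np.arctan2(k[1],k[0]); ax=np.deg2rad(an+(90 if sz[1]>sz[0] else 0)); ax+=np.pi*np.round((up-ax)/np.pi)
    u=np.array([np.cos(ax),np.sin(ax)]); n=np.array([-u[1],u[0]]); c=np.array([cx,cy])/1000
    zc=k[:2]@(c-[x,y])+k[2]
    w=(q[:,:2]-c)@n; l=(q[:,:2]-c)@u; core=abs(l)<.03
    b=q[:,2]<z0+.033; wl=l[abs(w)<.02]
    print("centre",c.round(4),"yaw",ax.round(4),"uphill",up.round(3),"slope deg",np.rad2deg(np.arctan(np.hypot(*k[:2]))).round(2),"size",np.round(sz,1),"zc",zc.round(4),"n",len(s),
      "| all w",np.percentile(w[core],[.5,99.5]).round(4),"all l",np.percentile(l,[.3,99.7]).round(4))
    return c,ax
E
python3 - <<'E'
from h import *
d=np.load("pics/w3.npz"); P=d["P"]
ca,aa=stone(P,.405,-.376,.042); stone(P,.42,-.262,.04,rad=.065)
to(*ca,.0,aa+np.pi/2)
E
```

```text
centre [ 0.4071 -0.3834] yaw 0.1428 uphill 0.05 slope deg 10.33 size [120.   60.3] zc 0.0401 n 4459 | all w [-0.0284  0.0966] all l [-0.0615  0.0603]
centre [ 0.4267 -0.2637] yaw -0.0062 uphill -0.075 slope deg 10.64 size [51.5 91.5] zc 0.0393 n 3421 | all w [-0.0294  0.0285] all l [-0.0465  0.0569]
shift [ 0.0044 -0.0837  0.2292] turn -0.193 now [ 0.4157 -0.3     0.2292] q6 -0.7
```

```bash
python3 - <<'E'
from h import *
d=np.load("pics/w3.npz"); P=d["P"]; img=d["img"]; M=masks(img)
def col(k,x,y):
    m=cv2.morphologyEx((M[k]|M["yellow"]).astype(np.uint8),cv2.MORPH_CLOSE,np.ones((5,5)))>0
    Q=P.copy(); Q[~m]=np.nan; return Q
A=col("brown",0,0); ca,aa=stone(A,.405,-.376,.042,rad=.075)
G=col("green",0,0); stone(G,.42,-.262,.04,rad=.075)
ye=P[M["yellow"]&(abs(P[...,1]+.376)<.03)]; print(np.percentile(ye,[2,50,98],0).round(4))
# long axis profile of A
u=np.array([np.cos(aa),np.sin(aa)]); q=A[np.isfinite(A[...,0])&(np.hypot(A[...,0]-.405,A[...,1]+.376)<.09)]; l=(q[:,:2]-ca)@u; w=(q[:,:2]-ca)@[-u[1],u[0]]
for a in np.arange(-.08,.07,.01):
    s=(l>=a)&(l<a+.01)
    if s.sum()>5: print(round(a,3),s.sum(),np.percentile(w[s],[2,98]).round(4),np.percentile(q[s,2],[10,50,90]).round(4))
E
```

```text
centre [ 0.4065 -0.3822] yaw 0.1493 uphill 0.056 slope deg 10.41 size [119.2  58.4] zc 0.04 n 4346 | all w [-0.028   0.0311] all l [-0.0599  0.0585]
centre [ 0.4273 -0.2635] yaw -0.0001 uphill -0.061 slope deg 10.64 size [45.5 88. ] zc 0.0396 n 2144 | all w [-0.0213  0.0232] all l [-0.0418  0.0435]
[[ 0.4496 -0.4003  0.0478]
 [ 0.4582 -0.3774  0.0499]
 [ 0.4672 -0.3555  0.0518]]
-0.07 15 [0.0016 0.0143] [0.0249 0.0256 0.0266]
-0.06 250 [-0.0081  0.0241] [0.0252 0.0263 0.0273]
-0.05 467 [-0.0266  0.0305] [0.0262 0.029  0.0326]
-0.04 534 [-0.0279  0.0319] [0.0292 0.0336 0.0351]
-0.03 539 [-0.0274  0.0314] [0.0295 0.0353 0.0367]
-0.02 547 [-0.0272  0.0308] [0.0294 0.0372 0.0385]
-0.01 579 [-0.0263  0.0421] [0.0295 0.0391 0.0409]
-0.0 563 [-0.0265  0.0811] [0.03   0.0407 0.0422]
0.01 541 [-0.0261  0.0299] [0.0341 0.0424 0.0439]
0.02 510 [-0.0255  0.0292] [0.0384 0.0443 0.0455]
0.03 507 [-0.0253  0.0284] [0.0429 0.046  0.0473]
0.04 506 [-0.0255  0.0279] [0.0456 0.048  0.0496]
0.05 415 [-0.0258  0.0278] [0.0485 0.0501 0.0512]
```

```bash
python3 -c "
from h import *
to(.4115,-.3805,-.002,.14+np.pi/2)"
```

```text
shift [ 1.000e-04 -8.060e-02  2.312e-01] turn -0.19 now [ 0.4157 -0.3     0.2292] q6 -0.7
```

```bash
python3 inch.py '[{"dy":-0.35, "dz":0.3, "turn":-0.4}, {"dy":-0.7, "dz":0.6, "turn":-0.76}, {"dy":-0.806, "dz":0.9, "turn":-0.76}, {"dy":-0.806, "dz":1.2, "turn":-0.76}, {"dy":-0.806, "dz":1.5, "turn":-0.76}, {"dy":-0.806, "dz":1.6, "turn":-0.76}, {"dy":-0.806, "dz":1.6, "turn":-0.76}, {"dy":-0.806, "dz":1.6, "turn":-0.76}]'
python3 - <<'E'
from h import *
img,P=cloud("wrist"); cv2.imwrite("pics/w4.png",img[:,:,::-1]);np.savez("pics/w4.npz",img=img,P=P)
to(.4115,-.3805,-.002,.14+np.pi/2)
stone(P,.41,-.38,.042,rad=.072)
E
```

```text
t: 11.58
eef_pos: [0.4119, -0.3804, 0.0695]
tool_rot: [-0.071, 0.998, 0.0, -0.0]
contact_force: [0.3, -0.2, 0.2]
opening: 1.0
finger_force: 0.0
shift [0.0013 0.0012 0.0728] turn 0.001 now [ 0.4128 -0.3814  0.0708] q6 -1.0
centre [ 0.4073 -0.383 ] yaw 0.1723 uphill 0.089 slope deg 10.3 size [118.5  59.3] zc 0.0401 n 15300 | all w [-0.0327  0.0317] all l [-0.0622  0.0582]
```

View pics/w4.png

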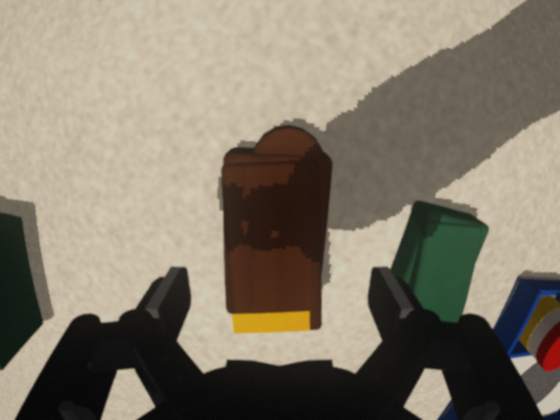

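Brown stone lies square between the fingers (edges at columns 225 and 325, finger mid 280); the green stone at (440,260) is clear.

Converted, 0.071 m is 0.71, 0.066 m is 0.66.

```bash
python3 inch.py '[{"dz":0.3}, {"dz":0.5}, {"dz":0.66}, {"dz":0.71}, {"dz":0.71}, {"dz":0.71}]'
python3 inch.py '[{}, {}, {}, {}, {}, {}]' 0 60
python3 inch.py '[{"dz":-0.3}, {"dz":-0.7}, {"dz":-1.1}, {"dz":-1.1}, {"dz":-1.1}]'
python3 -c "
from h import *
to(.5997,-.006,.11,np.pi/2-.005)"
```

```text
t: 12.13
eef_pos: [0.4131, -0.3817, 0.0001]
tool_rot: [-0.071, 0.997, -0.001, 0.001]
contact_force: [-0.6, -0.1, -0.0]
opening: 1.004
finger_force: 0.0
t: 12.63
eef_pos: [0.4134, -0.3824, 0.0008]
tool_rot: [-0.071, 0.998, -0.002, 0.001]
contact_force: [-0.2, -0.4, 5.8]
opening: 0.742
finger_force: 66.2
t: 13.05
eef_pos: [0.414, -0.383, 0.1122]
tool_rot: [-0.071, 0.997, -0.003, 0.002]
contact_force: [-0.4, -0.5, -2.5]
opening: 0.739
finger_force: 67.1
shift [-0.237   0.3471  0.0008] turn 0.147 now [ 0.414  -0.383   0.1122] q6 -1.0
```

Converted, 0.15 m is 1.5, -0.1 m is -1, 0.1 rad is 0.4.

```bash
python3 inch.py '[{"dx":-0.2, "dy":0.3}, {"dx":-0.4, "dy":0.6}, {"dx":-0.6, "dy":0.9, "turn":0.2}, {"dx":-0.8, "dy":1.2, "turn":0.4}, {"dx":-1, "dy":1.5, "turn":0.588}, {"dx":-1.2, "dy":1.8, "turn":0.588}, {"dx":-1.4, "dy":2.1, "turn":0.588}, {"dx":-1.6, "dy":2.4, "turn":0.588}]'
python3 inch.py '[{"dx":-0.2, "dy":0.2}, {"dx":-0.4, "dy":0.4}, {"dx":-0.6, "dy":0.6}, {"dx":-0.6, "dy":0.8}, {"dx":-0.6, "dy":0.9}, {"dx":-0.6, "dy":0.9}]'
python3 -c "
from h import *
to(.6013,-.006,.0075,np.pi/2-.005)
img,P=cloud('wrist');cv2.imwrite('pics/w5.png',img[:,:,::-1])
X,Y,Z=[P[...,i] for i in range(3)]
m=(abs(Z-.006)<.005)&(img.max(2)<110)&(X>.52)&(X<.67)&(abs(Y)<.1)
e=P[m]; print(np.percentile(e,[1,50,99],0).round(4))"
```

```text
t: 13.72
eef_pos: [0.535, -0.118, 0.1063]
tool_rot: [0.003, 1.0, 0.001, -0.002]
contact_force: [0.5, -0.8, -2.3]
opening: 0.74
finger_force: 67.0
t: 14.22
eef_pos: [0.5948, -0.0285, 0.1062]
tool_rot: [0.001, 1.0, 0.001, -0.002]
contact_force: [-0.6, -0.5, -1.7]
opening: 0.739
finger_force: 67.0
shift [-0.007   0.0224  0.0987] turn 0.002 now [ 0.5948 -0.0285  0.1062] q6 -0.15
[[0.5417 0.0115 0.0051]
 [0.5631 0.0359 0.0065]
 [0.6329 0.0477 0.008 ]]
```

Converted, -0.007 m is -0.07, 0.096 m is 0.96.

```bash
python3 inch.py '[{"dx":-0.07, "dy":0.225}, {"dx":-0.07, "dy":0.225, "dz":0.3}, {"dx":-0.07, "dy":0.225, "dz":0.6}, {"dx":-0.07, "dy":0.225, "dz":0.85}, {"dx":-0.07, "dy":0.225, "dz":0.94}, {"dx":-0.07, "dy":0.225, "dz":0.96}, {"dx":-0.07, "dy":0.225, "dz":0.96}]'
python3 -c "
from h import *
to(.6013,-.006,.0068,np.pi/2-.005)"
```

```text
t: 14.85
eef_pos: [0.6032, -0.0092, 0.0119]
tool_rot: [0.003, 1.0, -0.0, -0.001]
contact_force: [0.3, -0.5, -1.3]
opening: 0.741
finger_force: 67.0
shift [0.0019 0.0032 0.0051] turn -0.002 now [ 0.6032 -0.0092  0.0119] q6 -0.12
```

The rows are not in the units I measure in: shifts go in units of 100 mm and turns go in units of 0.25 rad. I convert before sending: 0.005 m is 0.05, 0.0045 m is 0.045.

```bash
python3 inch.py '[{"dx":0.02, "dy":0.03, "dz":0.02}, {"dx":0.02, "dy":0.03, "dz":0.045}, {"dx":0.02, "dy":0.03, "dz":0.05}, {"dx":0.02, "dy":0.03, "dz":0.05}, {"dx":0.02, "dy":0.03, "dz":0.05}]'
```

```text
t: 15.27
eef_pos: [0.6026, -0.0053, 0.0081]
tool_rot: [0.003, 1.0, -0.0, 0.001]
contact_force: [0.6, 0.7, -3.0]
opening: 0.738
finger_force: 67.0
```

Converted, 0.001 m is 0.01.

```bash
python3 inch.py '[{"dz":0.01}, {"dz":0.01}, {"dz":0.01}]'
python3 inch.py '[{}, {}, {}, {}, {"dz":-0.3}, {"dz":-0.7}, {"dz":-1.1}, {"dz":-1.4}]' 1
python3 inch.py '[{"dx":0.3, "dz":-0.2}, {"dx":0.6, "dz":-0.3}, {"dx":0.6, "dz":-0.3}, {"dx":0.6, "dz":-0.3}]'
python3 - <<'E'
from h import *
img,P=cloud("wrist"); cv2.imwrite("pics/w6.png",img[:,:,::-1]);np.savez("pics/w6.npz",img=img,P=P)
stone(P,.6,-.006,.048,z0=.006,rad=.075); print(tool())
X,Y,Z=[P[...,i] for i in range(3)]
m=(abs(Z-.006)<.004)&(img.max(2)<110)&(np.hypot(X-.6,Y+.006)<.075)
for a in np.arange(-.06,.06,.02):
    s=m&(X-.6>a)&(X-.6<a+.02); 
    if s.sum()>5: print(a.round(2),s.sum(),np.percentile(Y[s],[1,99]).round(4))
ye=P[masks(img)["yellow"]&(X>.6)&(abs(Y)<.05)]; print(np.percentile(ye,[2,50,98],0).round(4))
E
```

```text
t: 15.52
eef_pos: [0.6026, -0.0053, 0.0069]
tool_rot: [0.003, 1.0, -0.0, 0.001]
contact_force: [-0.2, -0.2, 1.9]
opening: 0.739
finger_force: 67.2
t: 16.18
eef_pos: [0.6029, -0.0053, 0.1494]
tool_rot: [0.003, 1.0, -0.0, 0.001]
contact_force: [1.5, -0.5, 0.0]
opening: 1.002
finger_force: 0.0
t: 16.52
eef_pos: [0.5413, -0.0049, 0.1773]
tool_rot: [0.003, 1.0, -0.0, 0.001]
contact_force: [1.0, -0.2, 0.1]
opening: 1.005
finger_force: 0.0
centre [ 0.6038 -0.0051] yaw -0.0051 uphill -0.047 slope deg 10.3 size [ 58.9 106.9] zc 0.0474 n 5721 | all w [-0.0317  0.0315] all l [-0.0704  0.0515]
(array([ 0.54203396, -0.0049299 ,  0.17662002]), array([[-9.99983566e-01,  5.58836175e-03,  1.27991692e-03],
       [ 5.58821967e-03,  9.99984379e-01, -1.14553507e-04],
       [-1.28053709e-03, -1.07399168e-04, -9.99999174e-01]]), np.float64(1.5652079359240825))
-0.06 320 [-0.0484  0.0365]
-0.04 613 [-0.0608  0.0478]
-0.02 796 [-0.0651  0.0527]
0.0 743 [-0.0649  0.0525]
0.02 480 [-0.0605  0.047 ]
0.04 63 [-0.0489  0.0357]
[[ 0.6408 -0.0296  0.0535]
 [ 0.6478 -0.0063  0.0558]
 [ 0.6555  0.0163  0.0578]]
```

View pics/w6.png

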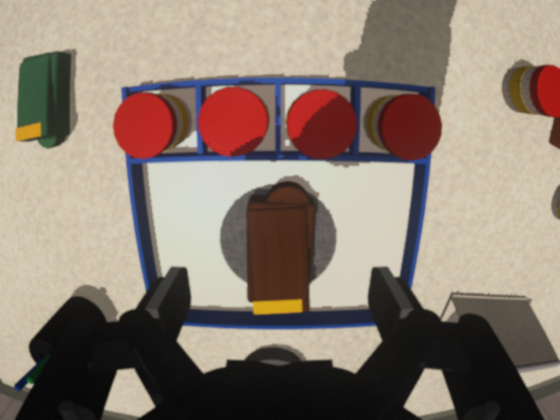

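Stone A lies on the mat (stripe end at (278,307), mat at (278,237)), and all four cells hold pots, at (145,126), (233,122), (320,123) and (402,127).

Converted, 0.28 m is 2.8, 0.12 m is 1.2, 0.3 rad is 1.2.

```bash
python3 inch.py '[{"dx":0.1, "dy":0.4, "dz":-0.1, "turn":0.4}, {"dx":0.2, "dy":0.8, "dz":-0.2, "turn":0.8}, {"dx":0.3, "dy":1.2, "dz":-0.2, "turn":1.2}, {"dx":0.4, "dy":1.6, "dz":-0.2, "turn":1.2}, {"dx":0.5, "dy":2, "dz":-0.2, "turn":1.2}, {"dx":0.6, "dy":2.4, "dz":-0.2, "turn":1.2}, {"dx":0.7, "dy":2.8, "dz":-0.2, "turn":1.2}, {"dx":0.8, "dy":3.2, "dz":-0.2, "turn":1.2}]'
python3 inch.py '[{}, {}, {}]'
python3 - <<'E'
from h import *
img,P=cloud("wrist"); cv2.imwrite("pics/w7.png",img[:,:,::-1]);np.savez("pics/w7.npz",img=img,P=P)
print(lids(img,P)); M=masks(img)
Q=P.copy(); Q[~(cv2.morphologyEx((M["red"]|M["brown"]|M["yellow"]).astype(np.uint8),cv2.MORPH_CLOSE,np.ones((5,5)))>0)]=np.nan
c,a=stone(Q,.425,.37,.041,rad=.075); stone(P,.425,.37,.041,rad=.065)
to(*c,0,a+np.pi/2)
E
```

```text
t: 17.23
eef_pos: [0.4636, 0.3178, 0.1953]
tool_rot: [0.152, 0.988, -0.0, -0.0]
contact_force: [0.4, -0.7, -0.0]
opening: 0.999
finger_force: 0.0
t: 17.48
eef_pos: [0.464, 0.3156, 0.1953]
tool_rot: [0.152, 0.988, -0.001, -0.0]
contact_force: [-1.4, -0.7, -0.1]
opening: 1.0
finger_force: 0.0
[(0.4206, 0.275, 0.0258, np.float64(0.0649), np.int32(2095)), (0.5544, 0.3898, 0.0262, np.float64(0.0649), np.int32(1393)), (0.4745, 0.1045, 0.0269, np.float64(0.071), np.int32(1282)), (0.4738, 0.0303, 0.0266, np.float64(0.071), np.int32(869)), (0.4722, -0.0398, 0.0261, np.float64(0.071), np.int32(614))]
centre [0.4286 0.3505] yaw 4.4422 uphill 2.928 slope deg 10.07 size [107.9  99. ] zc 0.0407 n 4425 | all w [-0.0594  0.0503] all l [-0.0551  0.0558]
centre [0.4363 0.3752] yaw 2.8185 uphill 2.913 slope deg 10.25 size [52.2 99. ] zc 0.0403 n 5091 | all w [-0.0306  0.0314] all l [-0.0511  0.0644]
shift [0.0445 0.0235 0.1955] turn 1.535 now [0.4642 0.3148 0.1955] q6 0.79
```

View pics/w7.png

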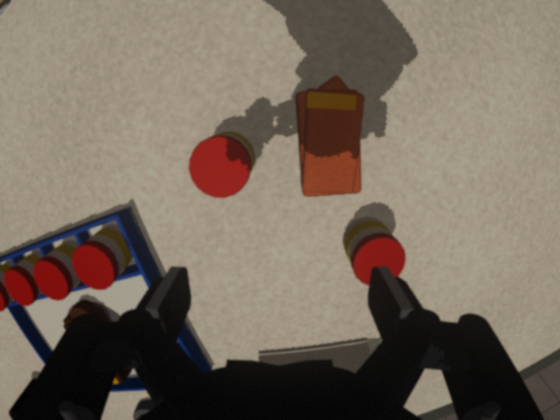

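Stone B is at (331,145), striped lump end pointing up (332,90); the pots at (220,166) and (378,255) are clear of the finger path.

```bash
python3 -c "
from h import *
to(.4363,.3752,.0,2.8185-np.pi/2)"
```

```text
shift [0.0446 0.0494 0.1954] turn 0.017 now [0.4642 0.3148 0.1955] q6 0.79
```

```bash
python3 inch.py '[{"dx":0.22, "dy":0.25, "turn":0.068}, {"dx":0.446, "dy":0.494, "turn":0.068}, {"dx":0.446, "dy":0.494, "dz":0.4, "turn":0.068}, {"dx":0.446, "dy":0.494, "dz":0.8, "turn":0.068}, {"dx":0.446, "dy":0.494, "dz":1, "turn":0.068}, {"dx":0.446, "dy":0.494, "dz":1.1, "turn":0.068}, {"dx":0.446, "dy":0.494, "dz":1.1, "turn":0.068}, {"dx":0.446, "dy":0.494, "dz":1.1, "turn":0.068}]'
python3 - <<'E'
from h import *
img,P=cloud("wrist"); np.savez("pics/w8.npz",img=img,P=P)
c,a=stone(P,.4363,.3752,.041,rad=.065)
print(lids(img,P));to(*c,0,a+np.pi/2)
E
```

```text
t: 18.2
eef_pos: [0.4371, 0.3752, 0.0866]
tool_rot: [0.161, 0.987, -0.0, 0.0]
contact_force: [-0.6, 0.7, 0.3]
opening: 1.002
finger_force: 0.0
centre [0.4356 0.3754] yaw 2.8656 uphill 2.92 slope deg 10.28 size [ 56.2 101. ] zc 0.0405 n 10335 | all w [-0.0303  0.0294] all l [-0.0503  0.0625]
[(0.4211, 0.2747, 0.027, np.float64(0.0647), np.int32(3632)), (0.4738, 0.104, 0.0266, np.float64(0.0708), np.int32(901)), (0.5356, 0.395, 0.0127, np.float64(0.0646), np.int32(392))]
shift [ 0.0021 -0.0015  0.0878] turn -0.048 now [0.4379 0.3761 0.0878] q6 0.92
```

```bash
python3 inch.py '[{"dx":0.02, "dy":-0.01, "dz":0.3, "turn":-0.1}, {"dx":0.02, "dy":-0.01, "dz":0.6, "turn":-0.1}, {"dx":0.02, "dy":-0.01, "dz":0.8, "turn":-0.1}, {"dx":0.02, "dy":-0.01, "dz":0.86, "turn":-0.1}, {"dx":0.02, "dy":-0.01, "dz":0.86, "turn":-0.1}, {"dx":0.02, "dy":-0.01, "dz":0.86, "turn":-0.1}]'
python3 inch.py '[{}, {}, {}, {}, {}, {}]' 0 40
python3 inch.py '[{"dz":-0.4}, {"dz":-0.8}, {"dz":-1.2}, {"dz":-1.5}, {"dz":-1.5}, {"dz":-1.5}]'
python3 - <<'E'
from h import *
to(.6015,-.005,.14,np.pi/2-.005)
img,P=cloud("wrist"); np.savez("pics/w9.npz",img=img,P=P); cv2.imwrite("pics/w9.png",img[:,:,::-1])
p=tool()[0]; stone(P,p[0],p[1],.04,z0=p[2]-.001,rad=.065)
E
```

```text
t: 18.75
eef_pos: [0.4356, 0.3766, 0.0022]
tool_rot: [0.148, 0.989, 0.001, 0.001]
contact_force: [0.3, 0.5, 0.6]
opening: 0.999
finger_force: 0.0
t: 19.25
eef_pos: [0.4357, 0.3768, 0.0027]
tool_rot: [0.148, 0.989, 0.001, 0.002]
contact_force: [-0.2, -0.0, 4.7]
opening: 0.705
finger_force: 42.4
t: 19.75
eef_pos: [0.4358, 0.3771, 0.1537]
tool_rot: [0.148, 0.989, 0.002, 0.003]
contact_force: [0.0, 0.5, -3.0]
opening: 0.699
finger_force: 44.8
shift [-0.2703 -0.3168  0.0131] turn -0.292 now [0.4358 0.3771 0.1537] q6 0.9
centre [0.4272 0.383 ] yaw 2.9313 uphill 2.904 slope deg 10.24 size [79.2 82.9] zc 0.1932 n 20331 | all w [-0.0566  0.0641] all l [-0.044   0.0538]
```

```bash
python3 inch.py '[{"dx":-0.25, "dy":-0.3}, {"dx":-0.5, "dy":-0.6, "turn":-0.24}, {"dx":-0.75, "dy":-0.9, "turn":-0.48}, {"dx":-1, "dy":-1.2, "turn":-0.72}, {"dx":-1.25, "dy":-1.5, "turn":-0.96}, {"dx":-1.5, "dy":-1.8, "turn":-1.168}, {"dx":-1.75, "dy":-2.1, "turn":-1.168}, {"dx":-2, "dy":-2.4, "turn":-1.168}]'
python3 inch.py '[{}, {}]'
python3 -c "
from h import *
to(.5985,-.005,.09,np.pi/2-.005)"
```

```text
t: 20.47
eef_pos: [0.5529, 0.0857, 0.1476]
tool_rot: [0.003, 1.0, -0.0, -0.003]
contact_force: [0.3, 0.1, -1.9]
opening: 0.701
finger_force: 44.8
t: 20.63
eef_pos: [0.5536, 0.0856, 0.1478]
tool_rot: [0.005, 1.0, 0.0, -0.002]
contact_force: [-0.1, 0.1, -2.4]
opening: 0.703
finger_force: 44.8
shift [-0.046  -0.0901  0.0576] turn -0.005 now [0.5536 0.0856 0.1478] q6 0.05
```

Converted, -0.09 m is -0.9, -0.06 m is -0.6, -0.005 rad is -0.02.

```bash
python3 inch.py '[{"dx":-0.15, "dy":-0.3, "turn":-0.02}, {"dx":-0.3, "dy":-0.6, "turn":-0.02}, {"dx":-0.46, "dy":-0.9, "turn":-0.02}, {"dx":-0.46, "dy":-0.9, "dz":0.3, "turn":-0.02}, {"dx":-0.46, "dy":-0.9, "dz":0.5, "turn":-0.02}, {"dx":-0.46, "dy":-0.9, "dz":0.5, "turn":-0.02}, {"dx":-0.46, "dy":-0.9, "dz":0.5, "turn":-0.02}]'
python3 -c "
from h import *
to(.5985,-.005,.062,np.pi/2-.005)"
```

```text
t: 21.22
eef_pos: [0.597, -0.0011, 0.0975]
tool_rot: [-0.0, 1.0, 0.001, -0.004]
contact_force: [0.2, 0.5, -2.6]
opening: 0.701
finger_force: 44.7
shift [-0.0017 -0.0039  0.0355] turn 0.006 now [ 0.597  -0.0011  0.0975] q6 -0.11
```

Now I'll descend to just above contact, re-check position, then ease the grip and press.

Converted, 0.032 m is 0.32, 0.03 m is 0.3, 0.005 rad is 0.02.

```bash
python3 inch.py '[{"dx":-0.015, "dy":-0.04, "dz":0.1, "turn":0.02}, {"dx":-0.015, "dy":-0.04, "dz":0.2, "turn":0.02}, {"dx":-0.015, "dy":-0.04, "dz":0.3, "turn":0.02}, {"dx":-0.015, "dy":-0.04, "dz":0.32, "turn":0.02}, {"dx":-0.015, "dy":-0.04, "dz":0.32, "turn":0.02}, {"dx":-0.015, "dy":-0.04, "dz":0.32, "turn":0.02}]'
python3 -c "
from h import *
to(.5985,-.005,.060,np.pi/2-.005)"
```

```text
t: 21.72
eef_pos: [0.6017, -0.0065, 0.0683]
tool_rot: [0.003, 1.0, 0.0, -0.0]
contact_force: [-0.1, 0.6, -2.7]
opening: 0.699
finger_force: 44.8
shift [0.0032 0.0015 0.0083] turn -0.0 now [ 0.6017 -0.0065  0.0683] q6 -0.11
```

Converted, 0.007 m is 0.07, 0.005 m is 0.05.

```bash
python3 inch.py '[{"dx":0.03, "dy":0.015}, {"dx":0.03, "dy":0.015, "dz":0.03}, {"dx":0.03, "dy":0.015, "dz":0.05}, {"dx":0.03, "dy":0.015, "dz":0.07}, {"dx":0.03, "dy":0.015, "dz":0.07}, {"dx":0.03, "dy":0.015, "dz":0.07}]' 0 20
python3 inch.py '[{"dz":0.01}, {"dz":0.02}, {"dz":0.03}, {"dz":0.03}, {"dz":0.03}]'
python3 inch.py '[{"dz":0.01}, {"dz":0.02}, {"dz":0.03}, {"dz":0.03}, {"dz":0.03}]'
```

```text
t: 22.22
eef_pos: [0.5986, -0.0051, 0.0611]
tool_rot: [0.003, 1.0, 0.0, -0.0]
contact_force: [0.1, 0.2, -2.8]
opening: 0.7
finger_force: 44.8
t: 22.63
eef_pos: [0.5989, -0.0051, 0.0586]
tool_rot: [0.003, 1.0, -0.0, 0.0]
contact_force: [-2.0, 1.1, 0.1]
opening: 0.701
finger_force: 45.0
t: 23.05
eef_pos: [0.5991, -0.0047, 0.0553]
tool_rot: [0.003, 1.0, 0.0, 0.0]
contact_force: [-0.1, 2.8, 1.7]
opening: 0.696
finger_force: 21.5
```

Converted, 0.003 m is 0.03, 0.002 m is 0.02.

```bash
python3 inch.py '[{"dz":0.01}, {"dz":0.02}, {"dz":0.03}, {"dz":0.03}]'
python3 inch.py '[{"dz":0.01}, {"dz":0.02}, {"dz":0.02}, {"dz":0.02}]'
python3 - <<'E'
from h import *
img,P=cloud("scene"); cv2.imwrite("pics/s1.png",cv2.resize(img[170:270,190:340,::-1],None,fx=4,fy=4,interpolation=2))
E
```

```text
t: 23.38
eef_pos: [0.5987, -0.005, 0.052]
tool_rot: [0.003, 1.0, 0.0, -0.0]
contact_force: [-1.0, 1.9, 2.1]
opening: 0.698
finger_force: 21.2
t: 23.72
eef_pos: [0.5983, -0.0051, 0.05]
tool_rot: [0.003, 1.0, -0.0, -0.0]
contact_force: [-2.3, 2.0, 1.1]
opening: 0.697
finger_force: 21.2
```

View pics/s1.png

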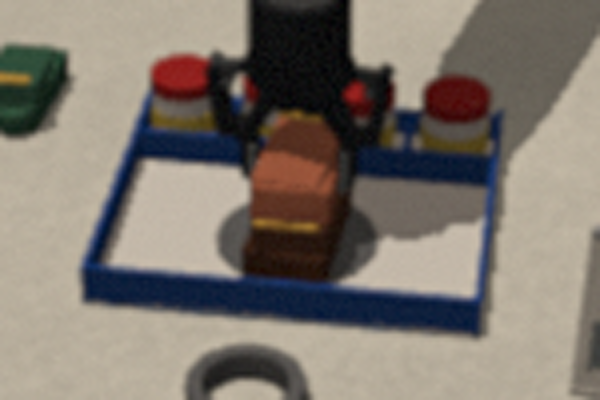

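The crop shows B (295,175) pivoted and lying on A (290,250). I'll press a touch more, then release.

```bash
python3 inch.py '[{"dz":0.01}, {"dz":0.02}, {"dz":0.02}]'
python3 -c "
from h import *
img,P=cloud('wrist'); stone(P,.596,-.005,.09,z0=.05,rad=.06)"
```

```text
t: 24.02
eef_pos: [0.5982, -0.0051, 0.0495]
tool_rot: [0.003, 1.0, -0.0, -0.001]
contact_force: [-5.4, 3.1, 10.1]
opening: 0.701
finger_force: 22.4
centre [ 0.5824 -0.0021] yaw -3.0071 uphill -2.302 slope deg 0.69 size [83.4 78.2] zc 0.0875 n 22771 | all w [-0.0532  0.0615] all l [-0.0454  0.0428]
```

```bash
python3 inch.py '[{"dz":-0.02}, {"dz":-0.02}]'
python3 inch.py '[{}, {}, {}, {}, {}, {"dz":-0.3}, {"dz":-0.7}, {"dz":-1.1}]' 1
python3 inch.py '[{"dx":0.3, "dz":-0.2}, {"dx":0.6, "dz":-0.3}, {"dx":0.6, "dz":-0.3}, {"dx":0.6, "dz":-0.3}]'
python3 - <<'E'
from h import *
img,P=cloud("wrist"); cv2.imwrite("pics/w10.png",img[:,:,::-1]);np.savez("pics/w10.npz",img=img,P=P)
c,a=stone(P,.596,-.005,.09,z0=.052,rad=.075); print(tool()[0])
X,Y,Z=[P[...,i] for i in range(3)]
q=P[(abs(Z-.088)<.004)&(np.hypot(X-.596,Y+.005)<.09)]; print(np.percentile(q,[.5,50,99.5],0).round(4))
ye=P[masks(img)["yellow"]&(abs(X-.6)<.08)&(abs(Y)<.05)]; print(np.percentile(ye,[2,50,98],0).round(4))
E
```

```text
t: 24.23
eef_pos: [0.5993, -0.0057, 0.0504]
tool_rot: [0.003, 1.0, -0.001, 0.001]
contact_force: [0.6, -0.1, -1.6]
opening: 0.703
finger_force: 22.1
t: 24.9
eef_pos: [0.5972, -0.005, 0.16]
tool_rot: [0.003, 1.0, 0.0, -0.002]
contact_force: [1.0, -0.1, -0.8]
opening: 1.002
finger_force: 0.0
t: 25.23
eef_pos: [0.5383, -0.0048, 0.1913]
tool_rot: [0.003, 1.0, -0.0, 0.001]
contact_force: [0.2, -0.8, 0.2]
opening: 0.999
finger_force: 0.0
centre [ 0.5957 -0.0051] yaw -3.2151 uphill -1.953 slope deg 0.79 size [ 53.8 101. ] zc 0.0875 n 5569 | all w [-0.0304  0.0301] all l [-0.0516  0.0547]
[ 0.53895179 -0.00478404  0.19057916]
[[ 0.5455 -0.0337  0.0843]
 [ 0.59   -0.005   0.0875]
 [ 0.6461  0.0238  0.0894]]
[[ 0.546  -0.0257  0.0864]
 [ 0.5539 -0.0047  0.0881]
 [ 0.5618  0.016   0.0894]]
```

View pics/w10.png

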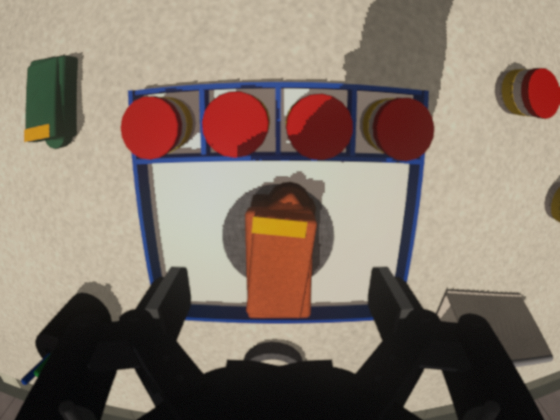

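B sits level on A at (279,265) with its stripe (280,226) over A's low end. Next is the green stone at (50,100).

Converted, -0.257 m is -2.57, 0.079 m is 0.79.

```bash
python3 inch.py '[{"dx":0.1, "dy":-0.37}, {"dx":0.2, "dy":-0.74}, {"dx":0.3, "dy":-1.1}, {"dx":0.4, "dy":-1.5}, {"dx":0.5, "dy":-1.85}, {"dx":0.65, "dy":-2.2}, {"dx":0.79, "dy":-2.57, "dz":0.2}, {"dx":0.79, "dy":-2.57, "dz":0.4}]'
python3 inch.py '[{"dx":0.3, "dz":0.2}, {"dx":0.3, "dz":0.4}, {"dx":0.3, "dz":0.5}, {"dx":0.3, "dz":0.5}, {"dx":0.3, "dz":0.5}]'
python3 - <<'E'
from h import *
img,P=cloud("wrist"); cv2.imwrite("pics/w11.png",img[:,:,::-1]);np.savez("pics/w11.npz",img=img,P=P)
c,a=stone(P,.427,-.2636,.04,rad=.06); to(*c,0,a+np.pi/2)
E
```

```text
t: 25.95
eef_pos: [0.4591, -0.2684, 0.1508]
tool_rot: [0.006, 1.0, -0.003, 0.002]
contact_force: [0.3, 0.1, -0.2]
opening: 1.0
finger_force: 0.0
t: 26.37
eef_pos: [0.4291, -0.2614, 0.0998]
tool_rot: [0.003, 1.0, 0.0, -0.0]
contact_force: [-0.0, -0.3, 0.1]
opening: 1.002
finger_force: 0.0
centre [ 0.427  -0.2625] yaw -0.0149 uphill -0.103 slope deg 10.37 size [52.2 91.6] zc 0.0394 n 8496 | all w [-0.0288  0.0273] all l [-0.0469  0.0446]
shift [ 0.003  -0.0006  0.1008] turn 0.01 now [ 0.4299 -0.2619  0.1009] q6 -0.67
```

Converted, 0.099 m is 0.99, -0.001 m is -0.01, 0.01 rad is 0.04.

```bash
python3 inch.py '[{"dx":0.03, "dy":-0.01, "dz":0.3, "turn":0.04}, {"dx":0.03, "dy":-0.01, "dz":0.6, "turn":0.04}, {"dx":0.03, "dy":-0.01, "dz":0.85, "turn":0.04}, {"dx":0.03, "dy":-0.01, "dz":0.98, "turn":0.04}, {"dx":0.03, "dy":-0.01, "dz":0.99, "turn":0.04}, {"dx":0.03, "dy":-0.01, "dz":0.99, "turn":0.04}]'
python3 inch.py '[{}, {}, {}, {}, {}, {}]' 0 40
python3 inch.py '[{"dz":-0.4}, {"dz":-0.8}, {"dz":-1.2}, {"dz":-1.6}, {"dz":-1.9}, {"dz":-1.9}, {"dz":-1.9}]'
python3 -c "
from h import *
to(.599,-.0055,.19,np.pi/2-.005)"
```

```text
t: 26.92
eef_pos: [0.4266, -0.2626, 0.0018]
tool_rot: [0.007, 1.0, -0.0, 0.0]
contact_force: [0.7, -0.4, 0.5]
opening: 0.999
finger_force: 0.0
t: 27.42
eef_pos: [0.4272, -0.2635, 0.0035]
tool_rot: [0.008, 1.0, -0.001, 0.002]
contact_force: [-0.4, -0.0, 4.8]
opening: 0.654
finger_force: 41.5
t: 28.0
eef_pos: [0.4271, -0.2635, 0.1945]
tool_rot: [0.008, 1.0, -0.002, 0.003]
contact_force: [-0.0, 0.6, -1.6]
opening: 0.657
finger_force: 43.2
shift [-0.1679  0.2606  0.0043] turn -0.01 now [ 0.4271 -0.2635  0.1945] q6 -0.67
```

```bash
python3 inch.py '[{"dx":-0.2, "dy":0.33}, {"dx":-0.4, "dy":0.66, "turn":-0.04}, {"dx":-0.6, "dy":1, "turn":-0.04}, {"dx":-0.8, "dy":1.3, "turn":-0.04}, {"dx":-1, "dy":1.65, "turn":-0.04}, {"dx":-1.25, "dy":2, "turn":-0.04}, {"dx":-1.5, "dy":2.3, "turn":-0.04}, {"dx":-1.68, "dy":2.6, "turn":-0.04}]'
python3 inch.py '[{"dz":0.1}, {"dz":0.3}, {"dz":0.5}, {"dz":0.7}, {"dz":0.7}, {"dz":0.7}]'
python3 -c "
from h import *
to(.599,-.0055,.092,np.pi/2-.005)"
```

```text
t: 28.67
eef_pos: [0.5976, -0.0026, 0.189]
tool_rot: [0.002, 1.0, 0.0, -0.001]
contact_force: [0.3, 0.1, -1.3]
opening: 0.655
finger_force: 43.2
t: 29.17
eef_pos: [0.5943, -0.0047, 0.1184]
tool_rot: [0.003, 1.0, 0.0, -0.003]
contact_force: [-0.7, -0.6, -0.9]
opening: 0.654
finger_force: 43.2
shift [-0.0049 -0.0008  0.0264] turn -0.001 now [ 0.5943 -0.0047  0.1184] q6 -0.11
```

```bash
python3 inch.py '[{"dx":-0.05, "dz":0.05}, {"dx":-0.05, "dz":0.12}, {"dx":-0.05, "dz":0.18}, {"dx":-0.05, "dz":0.22}, {"dx":-0.05, "dz":0.22}, {"dx":-0.05, "dz":0.22}]'
python3 -c "
from h import *
to(.599,-.0055,.092,np.pi/2-.005)"
```

```text
t: 29.67
eef_pos: [0.6021, -0.0048, 0.0991]
tool_rot: [0.003, 1.0, 0.0, -0.0]
contact_force: [-0.4, 0.1, -0.8]
opening: 0.657
finger_force: 43.2
shift [ 0.0031 -0.0007  0.0071] turn -0.001 now [ 0.6021 -0.0048  0.0991] q6 -0.11
```

```bash
python3 inch.py '[{"dx":0.03, "dy":-0.007, "dz":0.02}, {"dx":0.03, "dy":-0.007, "dz":0.04}, {"dx":0.03, "dy":-0.007, "dz":0.06}, {"dx":0.03, "dy":-0.007, "dz":0.06}, {"dx":0.03, "dy":-0.007, "dz":0.06}]' 0 20
python3 inch.py '[{"dz":0.01}, {"dz":0.01}, {"dz":0.01}, {"dz":0.01}]'
```

```text
t: 30.08
eef_pos: [0.5993, -0.0055, 0.0932]
tool_rot: [0.003, 1.0, 0.0, -0.0]
contact_force: [-0.4, -0.3, -1.5]
opening: 0.657
finger_force: 43.2
t: 30.42
eef_pos: [0.5995, -0.0055, 0.0924]
tool_rot: [0.003, 1.0, -0.0, 0.0]
contact_force: [-0.3, -0.1, -1.4]
opening: 0.653
finger_force: 43.2
```

Converted, 0.001 m is 0.01.

```bash
python3 inch.py '[{"dz":0.01}, {"dz":0.01}, {"dz":0.01}]' 0 20; python3 inch.py '[{"dz":0.01}, {"dz":0.01}, {"dz":0.01}]'
```

```text
t: 30.67
eef_pos: [0.5996, -0.0055, 0.0918]
tool_rot: [0.003, 1.0, -0.0, 0.0]
contact_force: [-1.0, 0.2, 2.2]
opening: 0.658
finger_force: 43.5
t: 30.92
eef_pos: [0.5997, -0.0056, 0.0918]
tool_rot: [0.003, 1.0, -0.0, 0.0]
contact_force: [-3.0, 0.8, 8.1]
opening: 0.653
finger_force: 44.1
```

Seated. Back off a hair, release, lift and check.

Converted, -0.001 m is -0.01.

```bash
python3 inch.py '[{"dz":-0.01}, {"dz":-0.01}]'
python3 inch.py '[{}, {}, {}, {}, {}, {"dz":-0.3}, {"dz":-0.7}, {"dz":-1.1}]' 1
python3 inch.py '[{"dx":0.3}, {"dx":0.6, "dz":-0.1}, {"dx":0.6, "dz":-0.2}, {"dx":0.6, "dz":-0.2}]'
python3 - <<'E'
from h import *
img,P=cloud("wrist"); cv2.imwrite("pics/w12.png",img[:,:,::-1])
c,a=stone(P,.599,-.005,.13,z0=.095,rad=.075); print(lids(img,P),tool()[0])
img,P=cloud("scene"); cv2.imwrite("pics/s2.png",cv2.resize(img[150:280,190:340,::-1],None,fx=4,fy=4,interpolation=2))
E
```

```text
t: 31.08
eef_pos: [0.5997, -0.0055, 0.0918]
tool_rot: [0.003, 1.0, -0.0, 0.0]
contact_force: [-1.7, 0.7, 4.0]
opening: 0.654
finger_force: 43.8
t: 31.75
eef_pos: [0.5978, -0.0053, 0.2008]
tool_rot: [0.003, 1.0, 0.0, -0.002]
contact_force: [1.0, 0.0, 0.1]
opening: 1.001
finger_force: 0.0
t: 32.08
eef_pos: [0.5392, -0.0051, 0.2232]
tool_rot: [0.003, 1.0, -0.0, 0.001]
contact_force: [1.5, -0.3, -0.1]
opening: 1.003
finger_force: 0.0
centre [ 0.6045 -0.0047] yaw 0.0384 uphill -0.154 slope deg 10.23 size [80.2 47.8] zc 0.1283 n 3969 | all w [-0.0301  0.0281] all l [-0.0527  0.0392]
[(0.4207, 0.2718, 0.0265, np.float64(0.0647), np.int32(1077)), (0.4706, -0.0402, 0.0261, np.float64(0.0709), np.int32(1992)), (0.4643, 0.02, 0.0215, np.float64(0.0708), np.int32(645)), (0.4715, -0.1147, 0.0257, np.float64(0.0709), np.int32(1807))] [ 0.54025758 -0.00525654  0.22256186]
```

View pics/w12.png

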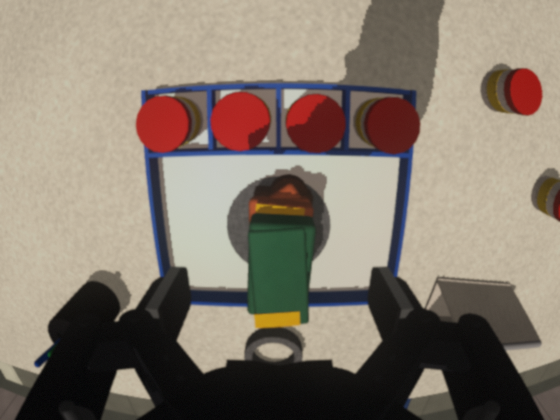

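View pics/s2.png

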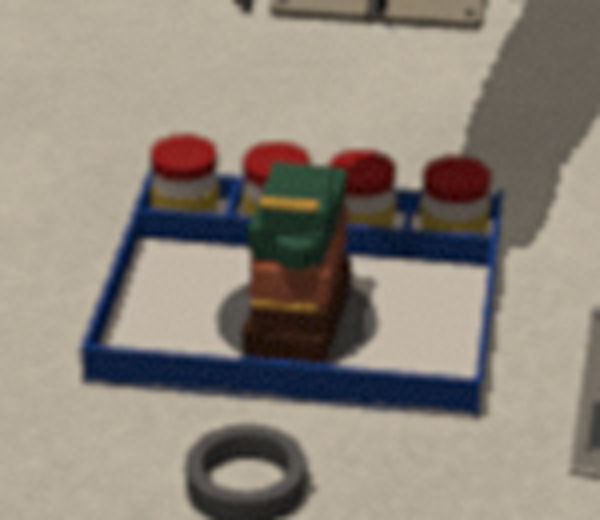

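The tower stands straight, green at (280,270) in the wrist view, with A and B below it and all four cells filled. I'll back off, wait, check for drift and hand in.

```bash
python3 inch.py '[{}, {}, {}, {}, {}, {}, {}, {}]'
python3 inch.py '[{}, {}, {}, {}, {}, {}, {}, {}]'
python3 - <<'E'
from h import *
img,P=cloud("wrist")
c,a=stone(P,.599,-.005,.13,z0=.095,rad=.075)
if abs(c[0]-.6045)<.003 and abs(c[1]+.0047)<.003: print(r.sign_off())
E
```

```text
t: 32.85
eef_pos: [0.5394, -0.0052, 0.2213]
tool_rot: [0.003, 1.0, 0.0, -0.0]
contact_force: [1.2, 0.1, -0.3]
opening: 1.001
finger_force: 0.0
t: 33.52
eef_pos: [0.5394, -0.0052, 0.2213]
tool_rot: [0.003, 1.0, -0.0, 0.0]
contact_force: [0.8, 1.0, -1.0]
opening: 0.999
finger_force: 0.0
centre [ 0.6063 -0.0047] yaw 0.0459 uphill -0.144 slope deg 10.35 size [77.6 47.6] zc 0.1286 n 3986 | all w [-0.0302  0.0281] all l [-0.0547  0.0373]
the job is handed in; nothing more can be done
None
```

I handed the job in at about 34 s: spare pots now stand in cells 0 and 1, so all four cells are filled, and the three stones stand on the mat in one tower (brown, red reversed, green) that held still for over a second before hand-in (the pale stone was absent at this start).

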